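# Push the dough roller up the ramp into its rest

### The arm

A 6-joint arm with a two-finger parallel gripper is mounted at the origin on a cart in front of the work surface, level with it; the furniture and walls round the work are solid. World frame = base frame: x ahead of the robot, y to its left, z up, the work surface at z = 0. Lengths are in m, angles in rad, forces in N, time in s.
With the tool pointing down it reaches from about 0.35 to 0.775 m from the base axis. Payload 7.3 kg.
Tool frame: the origin (TCP) lies on the centre line of the jaws, within the pads' length; the fingertips stand 17 mm ahead of it and the grasp point (between the pads) lies 2 mm behind it (robot.tcp_to_tips is the distance from the TCP to the fingertips, in m); z points along the fingers, y is the line along which they close (so a half turn about z gives the same grasp; the last joint's range is limited). The gripper opens to 92 mm and grips with 3 to 60 N. Pads are 19 mm wide; open, the fingers measure 130 mm over their backs; the gripper's body (75 mm by 190 mm) begins 47 mm behind the grasp point.
Start: joints at [-1.38, 0.342, 1.524, -0, 1.275, -0.146], TCP at [0.174, -0.496, 0.244] pointing down, gripper open.
Joint ranges: [-2.53, 2.53], [-0.77, 2.02], [0.04, 2.7], [-1, 4.14], [0.28, 2.66], [-3.11, 3.11]. Speed limits (rad/s): [2.57, 2.57, 3.14, 3.14, 3.14, 3.14].

### API

Orientations are given as [roll, pitch, yaw] about the fixed x, y, z axes, in that order (R = Rz(yaw) Ry(pitch) Rx(roll)).
In Python, from cell import robot gives the robot as it stands. The module is installed in compiled form; this text tells all that it offers.
- The arm moves only by the tool carry_out, never from a script. Its argument "commands" is a list of rows, each a list of 3 entries, a list of its own where there are three numbers: the shift along the tool's x, y, z in m, then the turn about the tool's z in rad, then the opening, from 0 (shut) to 1 (fully open). In form: [[[dx, dy, dz], yaw, claw], ...]. A call has 1 to 20 rows; each row shifts and turns the commanded pose from where the row before left it, along the tool's axes as they then stand; what a row does not reach is not made up. A row lasts 1/8 s, in which the tool goes at most 62.5 mm and 10.7 degrees, less where a joint would pass 70% of its speed; a pose out of reach is approached as far as the arm can. A call is refused whole if a number of a shift passes 0.0625 or a number of a turn 0.188, either way. A call with a gripper value outside its range is refused whole. The fingers move at their own pace and stop on an object; "newtons" is the grip in N (left out, the last holds). Time passes only in rows, so rows that do not move let the fingers close. It gives the time, the measured TCP pose, the force, the opening and the grip force at its end, in the units of the state.
- robot.observe(): the state, without advancing time (a new reading comes with each control period).
- robot.read_camera(name): name is "scene" or "side" or "wrist"; returns a dict with "pixels" (480x640x3 uint8, red, green, blue), "fx", "fy", "cx", "cy" (pixels), "k1" (the pictures are not rectified: a ray, as slopes to the right and down, at radius r is drawn at 1 + k1 r^2 times it, then the intrinsics apply), "view" (4x4, takes a point from world to camera coordinates); the wrist camera has in their place "T_tool_cam" (4x4, takes a point from camera to tool coordinates, whose origin is the TCP and whose axes are the flange's). Camera axes: x right, y up, looking along -z (the intrinsics and any distortion apply to the point x, -y, -z); pixel columns grow to the right and rows downward; lengths in m; the calibration is good to about 2 mm. A picture is of the moment at which its call begins: read the wrist's pose just before it. There is no depth.
- robot.hand_in(): hands the job in; it is judged then, once.
Trained networks look in a picture, given as the dict that the camera call returned (one of the last four; its "shot" number tells which), for a name from the list of things; names that differ only in an ending like _2 or _b are one class to them, and where a whole thing is asked for, a point or a joint stands for the part that bears it (a point fixed in the world has none). Each returns a list of dicts, best first, with "p" (0 to 1); they miss things now and then, are a little off and sometimes report something else, mostly with a low value. They report only what shows in the picture. A call takes as long as a camera call. They do not tell look-alikes from the thing itself.
- robot.find_in(picture, name): "at" ([column, row] in pixels, amid what is visible of it).
- robot.tip_of(picture, name): "at" ([column, row] in pixels: a listed point, or the origin of a listed thing).
The state is a dict: "time": time; "qpos": joint angles; "qvel": joint speeds; "joint_efforts": joint torques, N m; "tool_pos": TCP position; "tool_rot": TCP orientation; "contact_force": force on the tool from outside, world axes, zero at the start; "torque": the same for the moment, N m; "opening": finger opening in m; "grip_force": force on a finger pad.
Only numpy, scipy, OpenCV 4.12 (cv2) and the standard library are available. Lean on these libraries where they do the work, as an engineer would, in place of code of your own. Each camera call takes 0.05 s, during which the arm holds its last target. There are 200 camera calls.

### The job

The wooden dough roller lies on the worktop at the low end of its metal parking rest. With your fingers behind it, push it slowly and steadily (it must never move faster than 30 cm a second on the worktop or the ramp) along the worktop, up the ramp and over the crest until it lies in the pocket flat against the stop, never letting it run away or roll back down. Only push it: do not take it between the fingers or lift it, and leave the salt shaker, spice jar and ramekin where they stand; at the end take your hand away.

Things in the scene. Friction and masses are not known exactly. Their poses are not given: they have to be found in the camera images.
- rest: Metal parking rest, fixed to the worktop, 190 mm wide (x), 283 mm long (y). Origin on the worktop, z up, mid width. The ramp climbs along +y from its foot at y = -150 mm (1 mm high) at 9 degrees to the crest at y = +60 mm (34 mm high); then the pocket floor falls at 8 degrees to the upright stop, face at y = +120 mm, top 76 mm high.
- mouth (a point): Middle of the ramp's foot, at x = 0, y = -150 mm, z = 0 in the rest's frame; axes as the rest's. Between steel side guides the ramp is 174 mm wide; they stand 12 mm above it and end here in a flared mouth 17 mm high.
- seat (a point): Where the roller's centre lies when parked: in the rest's frame x = 0, y = +92 mm, z = 58 mm. Axes as the rest's.
- roller: Loose smooth lacquered wooden cylinder, 56 mm diameter, 150 mm long, with a 6 mm axle stub at each end, about 0.35 kg. Origin at its centre, 28 mm above what it lies on; x along its axis, y and z turn as it rolls. Starts on the bare worktop below the ramp, axis roughly along the rest's x. Rolls freely: let go on the ramp it runs back; past the crest it rolls by itself into the pocket and stays.
- roller_a (a point): Point on the roller's axis, 45 mm from its centre along its +x.
- roller_b (a point): Point on the roller's axis, 45 mm from its centre along its -x.
- salt: Glass salt shaker with grey top, 44 mm in diameter, 90 mm tall, loose, beside the rest; origin under its centre.
- spice: Glass spice jar with black cap, 45 mm in diameter, 105 mm tall, loose, beside the rest; origin under its centre.
- ramekin_pot: White ramekin with dark contents, 109 mm in diameter, 48 mm tall, loose, on the robot's side of the rest; origin under its centre.
Not all that is in view belongs to the job. There is more than one size of the roller; the one meant has the size given above.

How it is judged:
By the outcome, as a careful person would: the job done as asked, in the order asked, and still so for the second after the job is handed in, with the robot touching nothing.
It also fails if it takes over 45 s, if anything falls off the work surface, if the arm or the gripper's body presses on something with over 40 N, if the wrist force passes 120 N, or if a joint passes its speed limit or range.

## Working session

There is one attempt and no reset: what is moved stays moved. The work goes in short steps, Python scripts to look and compute and a tool call to move; the robot and the scene stay as the last step left them, time stands still between calls to the robot, and variables do not carry over. Pictures are saved under pics/ and viewed, at most 10 in all, crops included, and the job is handed in when it is done.

Besides the shell and the picture viewer there is one more tool, called after ">>>" in YAML: its name, and indented under it one key for each argument. carry_out: Moves the arm, as the interface text tells. Its arguments: {"type":"object","properties":{"commands":{"type":"array"},"newtons":{"type":"number"}},"required":["commands"]}

```bash
mkdir -p pics; cat > h.py <<'E'
import numpy as np, cv2
from cell import robot
from scipy.spatial.transform import Rotation as R
def ray(p,uv,st=None):
    K=np.array([[p['fx'],0,p['cx']],[0,p['fy'],p['cy']],[0,0,1.]])
    # r_d = r(1+k1 r^2): OpenCV model
    x,y=cv2.undistortPoints(np.array([[uv]],float),K,np.array([p['k1'],0,0,0.]))[0,0]
    d=np.array([x,-y,-1.])
    if 'view' in p: T=np.linalg.inv(np.array(p['view']))
    else:
        W=np.eye(4);W[:3,:3]=R.from_euler('xyz',st['tool_rot']).as_matrix();W[:3,3]=st['tool_pos'];T=W@np.array(p['T_tool_cam'])
    return T[:3,3],T[:3,:3]@d
def at_z(p,uv,z,st=None):
    o,d=ray(p,uv,st);return o+d*(z-o[2])/d[2]
def save(p,n): cv2.imwrite('pics/'+n,p['pixels'][:,:,::-1])
E
python3 - <<'E'
from h import *
s=robot.observe();print({k:np.round(v,3) for k,v in s.items()})
Z=dict(rest=0,mouth=0,seat=.058,roller=.028,roller_a=.028,roller_b=.028,salt=0,spice=0,ramekin_pot=0)
for c in('scene','side'):
    p=robot.read_camera(c);save(p,c+'1.png')
    print(c,np.linalg.inv(p['view'])[:3,3].round(2))
    for n,z in Z.items():
        for d in robot.tip_of(p,n)[:3]: print(n,round(d['p'],2),np.round(d['at']),at_z(p,d['at'],z).round(3))
E
```

```text
{'time': np.float64(0.0), 'qpos': array([-1.38 ,  0.343,  1.525, -0.   ,  1.275, -0.146]), 'qvel': array([ 0.   , -0.001,  0.   ,  0.   , -0.001, -0.001]), 'joint_efforts': array([-1.0000e-03, -4.3124e+01, -2.4422e+01,  7.2000e-02,  5.6000e-02,
       -0.0000e+00]), 'tool_pos': array([ 0.173, -0.495,  0.243]), 'tool_rot': array([-3.14 , -0.   ,  0.337]), 'contact_force': array([-0.683, -0.562,  0.543]), 'torque': array([0.045, 0.018, 0.026]), 'grip_force': np.float64(0.0), 'opening': np.float64(0.092)}
scene [-0.2   0.56  0.73]
rest 0.94 [270. 295.] [0.545 0.102 0.   ]
mouth 0.83 [328. 266.] [ 0.55  -0.051  0.   ]
seat 0.74 [226. 295.] [0.536 0.204 0.058]
roller 0.94 [353. 208.] [ 0.668 -0.223  0.028]
roller 0.85 [347. 206.] [ 0.683 -0.216  0.028]
roller 0.77 [334. 240.] [ 0.589 -0.099  0.028]
roller_a 0.94 [353. 208.] [ 0.668 -0.223  0.028]
roller_a 0.85 [347. 206.] [ 0.683 -0.216  0.028]
roller_a 0.77 [334. 240.] [ 0.589 -0.099  0.028]
roller_b 0.94 [353. 208.] [ 0.668 -0.223  0.028]
roller_b 0.85 [347. 206.] [ 0.683 -0.216  0.028]
roller_b 0.77 [334. 240.] [ 0.589 -0.099  0.028]
s
[... 288 characters left out ...]
]
rest 0.25 [356. 216.] [0.729 0.225 0.   ]
mouth 0.62 [315. 286.] [ 0.561 -0.055  0.   ]
seat 0.64 [276. 204.] [0.541 0.202 0.058]
roller 0.96 [318. 353.] [ 0.506 -0.291  0.028]
roller 0.91 [346. 283.] [ 0.604 -0.105  0.028]
roller 0.86 [426. 320.] [ 0.693 -0.248  0.028]
roller_a 0.96 [318. 353.] [ 0.506 -0.291  0.028]
roller_a 0.91 [346. 283.] [ 0.604 -0.105  0.028]
roller_a 0.86 [426. 320.] [ 0.693 -0.248  0.028]
roller_b 0.96 [318. 353.] [ 0.506 -0.291  0.028]
roller_b 0.91 [346. 283.] [ 0.604 -0.105  0.028]
roller_b 0.86 [426. 320.] [ 0.693 -0.248  0.028]
salt 0.56 [358. 219.] [0.728 0.21  0.   ]
spice 0.82 [391. 249.] [0.747 0.049 0.   ]
ramekin_pot 0.56 [203. 265.] [0.372 0.074 0.   ]
```

View pics/scene1.png

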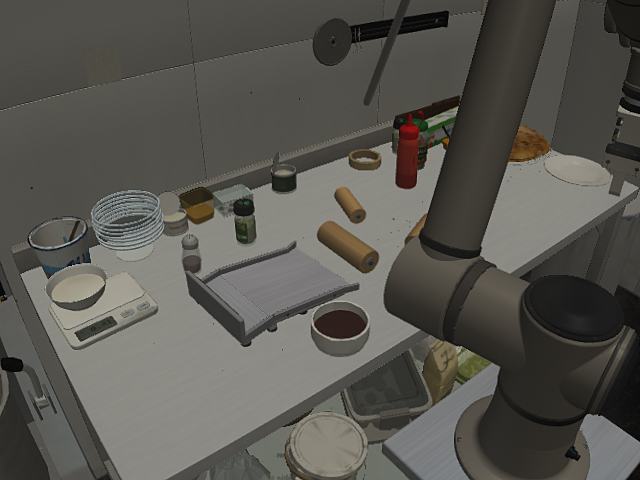

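View pics/side1.png

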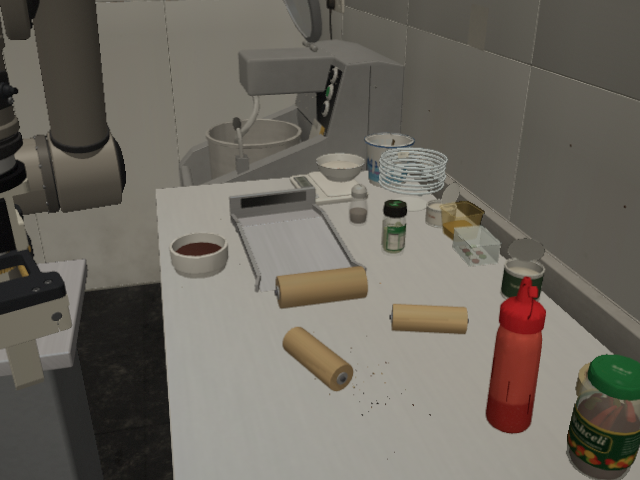

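The scene view shows the roller at about (348,247), right at the ramp foot. Two smaller look-alikes are at (350,205) and (416,228). In the side view the real one is at (320,287). The salt, spice and ramekin stand clear of the ramp. I'll move the hand behind the roller.

>>> carry_out:
  commands:
    - [[0.047,-0.012,0],0,1]
    - [[0.047,-0.012,0],0,1]
    - [[0.047,-0.012,0],0,1]
    - [[0.047,-0.012,0],0,1]
    - [[0.047,-0.012,0],0,1]
    - [[0.047,-0.012,0],0,1]
    - [[0.047,-0.012,0],0,1]
    - [[0.047,-0.012,0],0,1]
    - [[0.047,-0.012,0],0,1]
    - [[0.047,-0.012,0],0,1]
    - [[0,0,0],-0.184,1]
    - [[0,0,0],-0.184,1]
    - [[0,0,0],-0.184,1]
    - [[0,0,0],-0.184,1]
    - [[0,0,0],-0.184,1]
    - [[0,0,0],-0.184,1]
    - [[0,0,0],-0.184,1]
    - [[0,0,0],0,1]

```text
time: 3.25
tool_pos: [0.5774, -0.227, 0.2436]
tool_rot: [-3.141, 0.0, 1.623]
contact_force: [-1.2, 1.2, 0.2]
opening: 0.0922
grip_force: 0.0
```

```bash
python3 - <<'E'
from h import *
s=robot.observe();print(s['time'],np.round(s['tool_pos'],4),np.round(s['tool_rot'],4),np.round(s['qpos'],2))
Z=dict(mouth=0,seat=.058,rest=0,roller=.028)
p=robot.read_camera('wrist');save(p,'w1.png');print(np.round(p['T_tool_cam'],3))
for n,z in Z.items():
    for d in robot.tip_of(p,n)[:3]: print(n,round(d['p'],2),np.round(d['at']),at_z(p,d['at'],z,s).round(3))
E
```

```text
3.25 [ 0.5774 -0.227   0.2436] [-3.1415  0.      1.6231] [-0.5   0.52  1.24 -0.    1.38 -0.55]
[[-0.001  0.959  0.284  0.075]
 [ 1.     0.     0.001  0.001]
 [ 0.001  0.284 -0.959 -0.14 ]
 [ 0.     0.     0.     1.   ]]
mouth 0.85 [302.   4.] [ 0.559 -0.05   0.   ]
rest 0.48 [300.   4.] [ 0.557 -0.05   0.   ]
roller 0.94 [245.  75.] [ 0.514 -0.112  0.028]
roller 0.86 [442. 230.] [ 0.7   -0.237  0.028]
roller 0.77 [246. 304.] [ 0.515 -0.325  0.028]
```

View pics/w1.png

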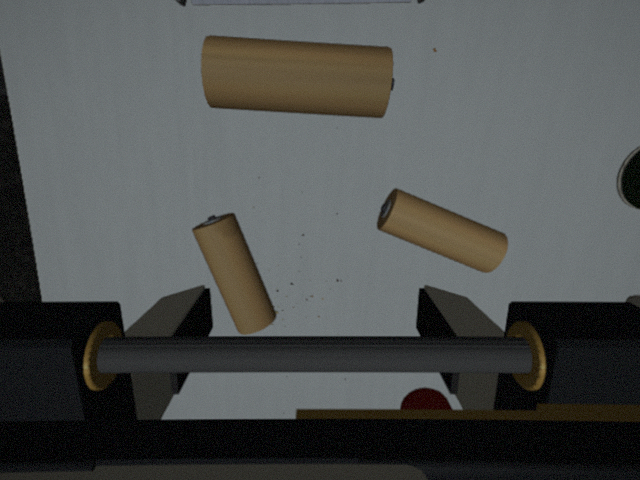

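The wrist view shows the real roller from (205,72) to (392,82). The foot of the ramp is at the top edge, from (185,2) to (422,2), and the two small ones lie below. Next: roller offset and yaw relative to the rest.

```bash
python3 - <<'E'
from h import *
s=robot.observe()
p=robot.read_camera('wrist')
f=lambda uv,z:at_z(p,uv,z,s)
im=cv2.cvtColor(p['pixels'],cv2.COLOR_RGB2HSV)
m=((im[...,0]>8)&(im[...,0]<25)&(im[...,1]>90)).astype(np.uint8);m[160:]=0;m[:15]=0
c=max(cv2.findContours(m,0,2)[0],key=cv2.contourArea)
r=cv2.minAreaRect(c);b=cv2.boxPoints(r);print(b.round(1))
# roller top outline ~ z=.028 silhouettes
P=np.array([f(x,.028) for x in b]);print(P.round(4));print('ctr',P.mean(0).round(4))
for uv in((302,4),(185,2),(422,2)):print(f(uv,0).round(4))
for cn in('scene','side'):
    q=robot.read_camera(cn)
    for n,z in(('mouth',0),('seat',.058),('rest',0)):
        print(cn,n,[(round(d['p'],2),at_z(q,d['at'],z).round(4)) for d in robot.tip_of(q,n)[:1]])
    if cn=='side': cv2.imwrite('pics/sidec.png',cv2.resize(q['pixels'][170:320,210:390,::-1],None,fx=4,fy=4,interpolation=2)); 
    else: cv2.imwrite('pics/scenec.png',cv2.resize(q['pixels'][200:350,180:390,::-1],None,fx=3.8,fy=3.8,interpolation=2))
E
```

```text
[[198.6 105.6]
 [202.9  35.5]
 [393.   47.1]
 [388.7 117.2]]
[[ 0.4739 -0.1384  0.028 ]
 [ 0.4796 -0.0842  0.028 ]
 [ 0.6365 -0.0846  0.028 ]
 [ 0.639  -0.1394  0.028 ]]
ctr [ 0.5572 -0.1116  0.028 ]
[ 0.5587 -0.0498  0.    ]
[ 0.4577 -0.054   0.    ]
[ 0.6623 -0.0434  0.    ]
scene mouth [(0.68, array([ 0.5456, -0.0503,  0.    ]))]
scene seat [(0.56, array([0.5369, 0.2036, 0.058 ]))]
scene rest [(0.82, array([0.5433, 0.1018, 0.    ]))]
side mouth [(0.72, array([ 0.555 , -0.0446,  0.    ]))]
side seat [(0.8, array([0.5413, 0.1938, 0.058 ]))]
side rest [(0.57, array([0.5492, 0.0982, 0.    ]))]
```

View pics/sidec.png

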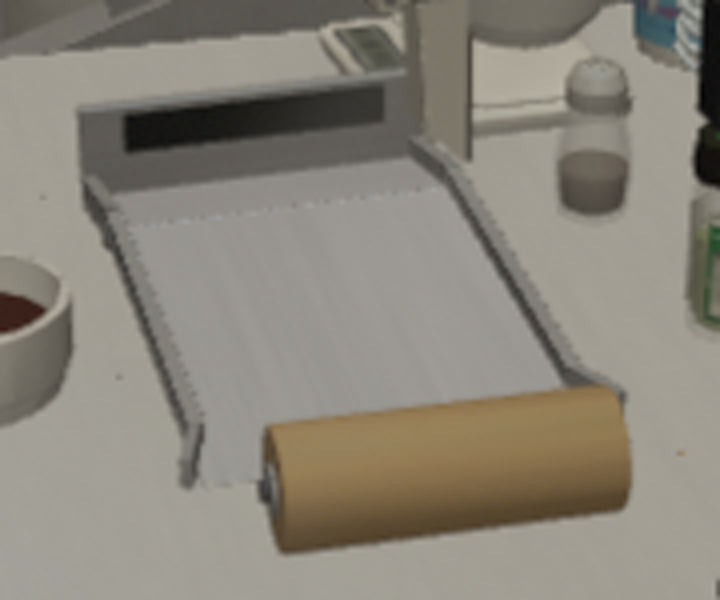

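View pics/scenec.png

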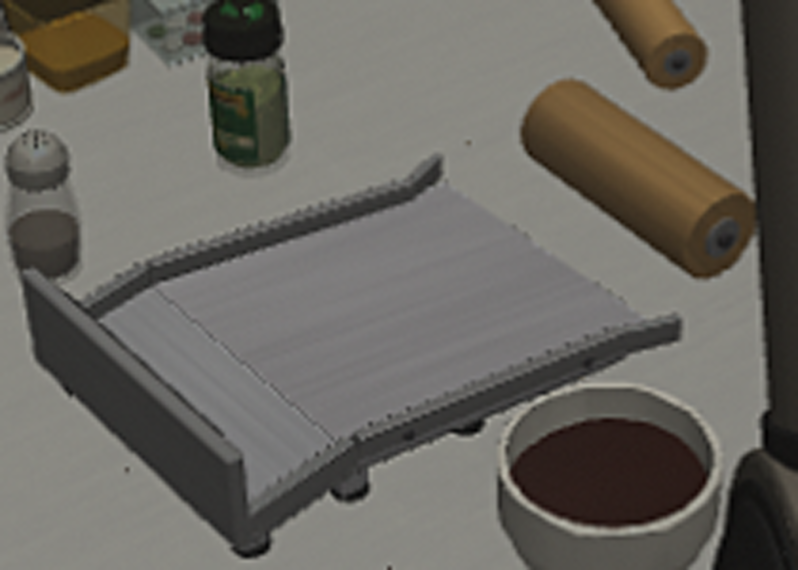

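The side crop shows the roller lying just short of the ramp foot with the lane clear. The scene crop shows the ramekin close to the mouth but outside the guides. Rest yaw is about 0.055 and the roller centre about (0.558,-0.112), so it is within 1–2 mm of the centreline. I'll go down behind it.

>>> carry_out:
  commands:
    - [[0.03,-0.006,0],-0.004,1]
    - [[0.03,-0.006,0],0,1]
    - [[0,0,0.04],0,1]
    - [[0,0,0.04],0,1]
    - [[0,0,0.04],0,1]
    - [[0,0,0.04],0,1]
    - [[0,0,0.035],0,1]
    - [[0,0,0.02],0,1]
    - [[0,0,0],0,1]
    - [[0,0,0],0,1]

```text
time: 5.2
tool_pos: [0.5628, -0.168, 0.0297]
tool_rot: [3.14, 0.001, 1.629]
contact_force: [-0.1, -0.2, 1.0]
opening: 0.0921
grip_force: 0.0
```

```bash
python3 - <<'E'
from h import *
s=robot.observe();print(s['time'],np.round(s['tool_pos'],4),np.round(s['tool_rot'],4))
p=robot.read_camera('wrist');save(p,'w2.png')
for n,z in dict(mouth=0,rest=0,roller=.028,seat=.058).items():
    for d in robot.tip_of(p,n)[:2]: print(n,round(d['p'],2),np.round(d['at']),at_z(p,d['at'],z,s).round(4))
E
```

```text
5.2 [ 0.5628 -0.168   0.0297] [3.1402e+00 8.0000e-04 1.6288e+00]
mouth 0.7 [318.  15.] [ 0.5588 -0.0512  0.    ]
roller 0.95 [432. 190.] [ 0.6039 -0.1122  0.028 ]
roller 0.66 [309. 183.] [ 0.5588 -0.1122  0.028 ]
```

View pics/w2.png

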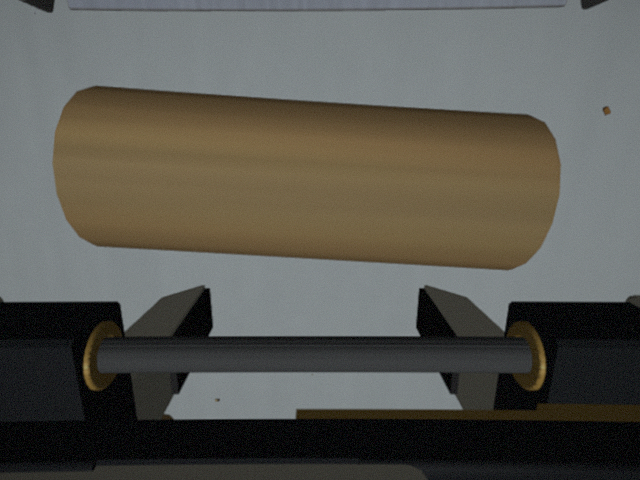

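The close view has the roller at (309,178), about 18 mm ahead of the fingers, with the foot edge mid at (317,10). The roller is about 3 mm left of the centreline and about 3.5° off the rest's axis. I'll meet it square first, then turn gently to the rest's yaw while pushing.

>>> carry_out:
  commands:
    - [[0.005,0,0],0.031,1]
    - [[0.005,0,0],0.031,1]
    - [[0.003,0,0],0,1]
    - [[0.003,0,0],0,1]
    - [[0.003,0,0],0,1]
    - [[0.003,0,0],0,1]
    - [[0.003,0,0],0,1]
    - [[0.004,0,0],0,1]
    - [[0.004,0,0],0,1]
    - [[0.004,0,0],0,1]
    - [[0.004,0,0],-0.008,1]
    - [[0.004,0,0],-0.008,1]
    - [[0.004,0,0],-0.008,1]
    - [[0.004,0,0],-0.008,1]
    - [[0.004,0,0],-0.008,1]
    - [[0.004,0,0],-0.008,1]
    - [[0.004,0,0],-0.008,1]
    - [[0.004,0,0],-0.006,1]

```text
time: 7.7
tool_pos: [0.5612, -0.0986, 0.0288]
tool_rot: [3.141, 0.0, 1.629]
contact_force: [-0.2, -1.0, -0.0]
opening: 0.0917
grip_force: 0.5
```

```bash
python3 - <<'E'
from h import *
s=robot.observe();print(s['time'],np.round(s['tool_pos'],4),np.round(s['tool_rot'],4),np.round(s['contact_force'],1))
p=robot.read_camera('wrist');save(p,'w3.png')
for n,z in dict(mouth=0,roller=.028).items():
    for d in robot.tip_of(p,n)[:2]: print(n,round(d['p'],2),np.round(d['at']),at_z(p,d['at'],z,s).round(4))
E
```

```text
7.7 [ 0.5612 -0.0986  0.0288] [3.1412e+00 3.0000e-04 1.6291e+00] [-0.2 -1.  -0. ]
mouth 0.75 [313. 226.] [ 0.56   -0.0654  0.    ]
roller 0.97 [190. 221.] [ 0.5137 -0.0595  0.028 ]
roller 0.83 [432. 232.] [ 0.6043 -0.0582  0.028 ]
```

View pics/w3.png

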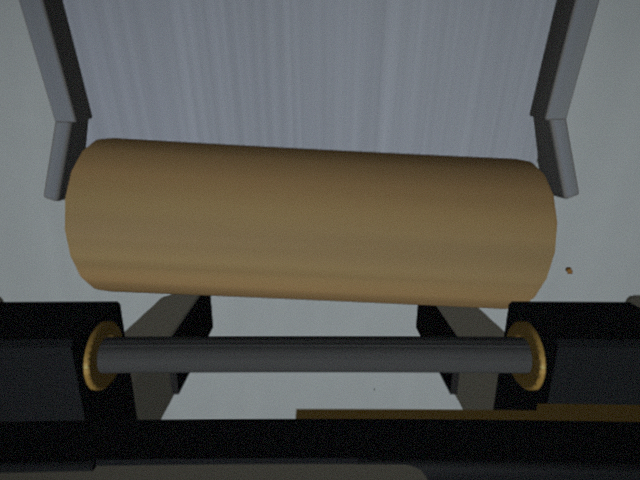

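The roller is centred in the mouth: its middle is at about column 311, and the guide throat at 88 and 535 also centres on 311. The left end leads by a few millimetres, which gravity and the fingers should square on the slope. I'll keep pushing steadily, rising with the ramp.

>>> carry_out:
  commands:
    - [[0.004,0,0],0,1]
    - [[0.004,0,0],0,1]
    - [[0.004,0,0],0,1]
    - [[0.004,0,0],0,1]
    - [[0.004,0,0],0,1]
    - [[0.004,0,0],0,1]
    - [[0.004,0,0],0,1]
    - [[0.004,0,-0.00065],0,1]
    - [[0.004,0,-0.00065],0,1]
    - [[0.004,0,-0.00065],0,1]
    - [[0.004,0,-0.00065],0,1]
    - [[0.004,0,-0.00065],0,1]
    - [[0.004,0,-0.00065],0,1]

```text
time: 9.48
tool_pos: [0.558, -0.0466, 0.0326]
tool_rot: [-3.142, 0.0, 1.629]
contact_force: [0.3, -1.6, 0.6]
opening: 0.0918
grip_force: 0.9
```

```bash
python3 - <<'E'
from h import *
s=robot.observe();print(s['time'],np.round(s['tool_pos'],4),np.round(s['tool_rot'],4),np.round(s['contact_force'],1))
p=robot.read_camera('wrist');save(p,'w4.png')
E
```

```text
9.475 [ 0.558  -0.0466  0.0326] [-3.1416e+00  1.0000e-04  1.6288e+00] [ 0.3 -1.6  0.6]
```

View pics/w4.png

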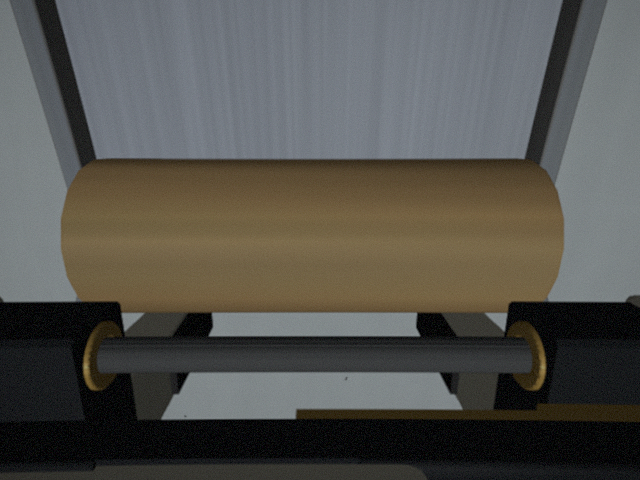

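The roller is now square (62..563) and centred between the guides. I'll continue up.

>>> carry_out:
  commands:
    - [[0.004,0,-0.00064],0,1]
    - [[0.004,0,-0.00064],0,1]
    - [[0.004,0,-0.00064],0,1]
    - [[0.004,0,-0.00064],0,1]
    - [[0.004,0,-0.00064],0,1]
    - [[0.004,0,-0.00064],0,1]
    - [[0.004,0,-0.00064],0,1]
    - [[0.004,0,-0.00064],0,1]
    - [[0.004,0,-0.00064],0,1]
    - [[0.004,0,-0.00064],0,1]
    - [[0.004,0,-0.00064],0,1]
    - [[0.004,0,-0.00064],0,1]
    - [[0.004,0,-0.00064],0,1]
    - [[0.004,0,-0.00064],0,1]
    - [[0.004,0,-0.00064],0,1]
    - [[0.004,0,-0.00064],0,1]
    - [[0.004,0,-0.00064],0,1]
    - [[0.004,0,-0.00064],0,1]
    - [[0.004,0,-0.00064],0,1]
    - [[0.004,0,-0.00064],0,1]

```text
time: 12.02
tool_pos: [0.5534, 0.0333, 0.0454]
tool_rot: [-3.142, 0.0, 1.629]
contact_force: [0.9, -2.6, 1.4]
opening: 0.0918
grip_force: 0.9
```

>>> carry_out:
  commands:
    - [[0.004,0,-0.00064],0,1]
    - [[0.004,0,-0.00064],0,1]
    - [[0.004,0,-0.00064],0,1]
    - [[0.004,0,-0.00064],0,1]
    - [[0.004,0,-0.00064],0,1]
    - [[0.004,0,-0.00064],0,1]
    - [[0.004,0,-0.00064],0,1]
    - [[0.004,0,-0.00064],0,1]
    - [[0.004,0,-0.00064],0,1]
    - [[0.004,0,-0.00064],0,1]
    - [[0.004,0,-0.00064],0,1]
    - [[0.004,0,-0.00064],0,1]
    - [[0.004,0,-0.00064],0,1]
    - [[0.003,0,-0.0005],0,1]
    - [[0.003,0,-0.0005],0,1]
    - [[0.003,0,-0.0005],0,1]

```text
time: 14.02
tool_pos: [0.5499, 0.0941, 0.0552]
tool_rot: [3.142, 0.0, 1.629]
contact_force: [1.5, -2.4, 1.4]
opening: 0.0917
grip_force: 0.9
```

```bash
python3 - <<'E'
from h import *
s=robot.observe();print(s['time'],np.round(s['tool_pos'],4),np.round(s['tool_rot'],4),np.round(s['contact_force'],1))
p=robot.read_camera('wrist');save(p,'w5.png')
E
```

```text
14.025 [0.5499 0.0941 0.0552] [3.1416e+00 1.0000e-04 1.6287e+00] [ 1.5 -2.4  1.4]
```

View pics/w5.png

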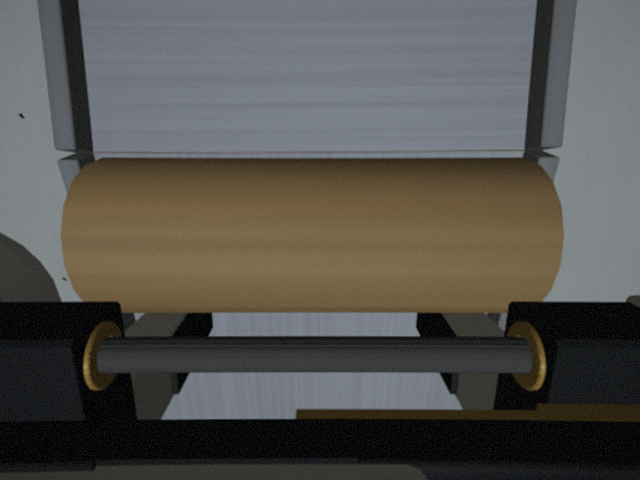

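The roller is square and about 27 mm short of the crest, whose line is at row 152. I'll go slowly over it.

>>> carry_out:
  commands:
    - [[0.003,0,-0.0005],0,1]
    - [[0.003,0,-0.0005],0,1]
    - [[0.003,0,-0.0005],0,1]
    - [[0.003,0,-0.0005],0,1]
    - [[0.003,0,-0.0005],0,1]
    - [[0.003,0,-0.0005],0,1]
    - [[0.003,0,-0.0005],0,1]
    - [[0.002,0,-0.0003],0,1]
    - [[0.002,0,-0.0003],0,1]
    - [[0.002,0,-0.0003],0,1]
    - [[0.002,0,-0.0003],0,1]
    - [[0.002,0,-0.0003],0,1]
    - [[0.002,0,-0.0003],0,1]
    - [[0.002,0,-0.0003],0,1]
    - [[0.002,0,-0.0003],0,1]

```text
time: 15.95
tool_pos: [0.5477, 0.131, 0.0611]
tool_rot: [3.142, 0.0, 1.629]
contact_force: [-0.5, 0.3, -0.4]
opening: 0.0919
grip_force: 0.0
```

```bash
python3 - <<'E'
from h import *
s=robot.observe();print(s['time'],np.round(s['tool_pos'],4),np.round(s['tool_rot'],4),np.round(s['contact_force'],1))
p=robot.read_camera('wrist');save(p,'w6.png')
E
```

```text
15.95 [0.5477 0.131  0.0611] [3.1416 0.     1.6288] [-0.5  0.3 -0.4]
```

View pics/w6.png

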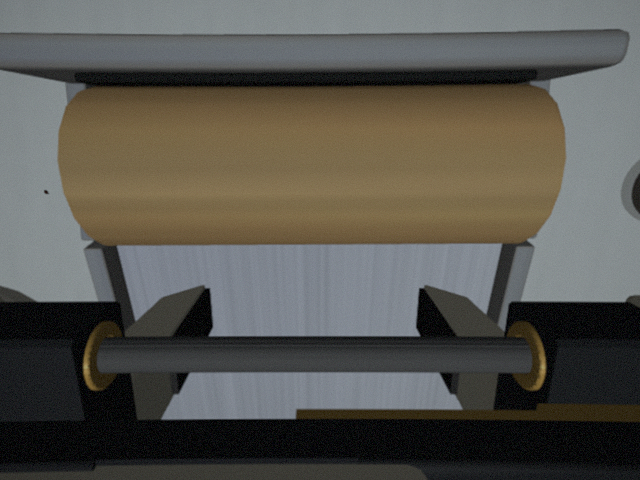

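The roller has gone over the crest and lies in the pocket along the stop (row 80), clear of the fingers. I'll take the hand back and up.

>>> carry_out:
  commands:
    - [[-0.01,0,-0.01],0,1]
    - [[-0.01,0,-0.03],0,1]
    - [[-0.01,0,-0.04],0,1]
    - [[0,0,-0.04],0,1]
    - [[0,0,-0.04],0,1]
    - [[0,0,0],0,1]
    - [[0,0,0],0,1]
    - [[0,0,0],0,1]
    - [[0,0,0],0,1]
    - [[0,0,0],0,1]
    - [[0,0,0],0,1]

```text
time: 17.38
tool_pos: [0.5494, 0.101, 0.2209]
tool_rot: [-3.141, 0.0, 1.629]
contact_force: [-0.3, 0.0, 0.0]
opening: 0.0917
grip_force: 0.0
```

```bash
python3 - <<'E'
from h import *
def box():
    s=robot.observe();p=robot.read_camera('wrist')
    im=cv2.cvtColor(p['pixels'],cv2.COLOR_RGB2HSV)
    m=((im[...,0]>8)&(im[...,0]<25)&(im[...,1]>90)).astype(np.uint8);m[290:]=0
    b=cv2.boxPoints(cv2.minAreaRect(max(cv2.findContours(m,0,2)[0],key=cv2.contourArea)))
    P=np.array([at_z(p,x,.058,s) for x in b]);return P
for i in range(3):
    P=box();print(P.mean(0).round(4),P[:,:2].round(3).tolist())
print('seat expected ~(.5415..,.191)',robot.observe()['time'])
for c in('scene','side'):
    p=robot.read_camera(c)
    for n,z in dict(salt=0,spice=0,ramekin_pot=0,seat=.058,roller=.058).items():
        print(c,n,[(round(d['p'],2),at_z(p,d['at'],z).round(3)) for d in robot.tip_of(p,n)[:3]])
E
```

```text
[0.5438 0.193  0.058 ] [[0.463, 0.217], [0.621, 0.226], [0.63, 0.169], [0.461, 0.16]]
[0.5438 0.1928 0.058 ] [[0.463, 0.216], [0.621, 0.226], [0.63, 0.17], [0.461, 0.159]]
[0.5438 0.1931 0.058 ] [[0.463, 0.216], [0.621, 0.226], [0.63, 0.17], [0.461, 0.159]]
seat expected ~(.5415..,.191) 17.525
scene salt [(0.71, array([0.711, 0.191, 0.   ]))]
scene spice [(0.79, array([0.745, 0.043, 0.   ])), (0.24, array([0.546, 0.098, 0.   ]))]
scene ramekin_pot [(0.95, array([0.365, 0.069, 0.   ]))]
scene seat [(0.66, array([0.541, 0.202, 0.058]))]
scene roller [(0.91, array([ 0.627, -0.195,  0.058])), (0.88, array([ 0.679, -0.207,  0.058])), (0.61, array([0.582, 0.199, 0.058]))]
side salt [(0.57, array([0.723, 0.204, 0.   ])), (0.55, array([0.623, 0.36 , 0.   ])), (0.53, array([0.533, 0.351, 0.   ]))]
side spice [(0.8, array([0.742, 0.046, 0.   ]))]
side ramekin_pot [(0.61, array([0.365, 0.07 , 0.   ]))]
side seat [(0.94, array([0.537, 0.202, 0.058]))]
side roller [(0.9, array([ 0.503, -0.371,  0.058])), (0.9, array([ 0.677, -0.288,  0.058])), (0.81, array([ 0.492, -0.343,  0.058]))]
```

```bash
python3 -c "
from cell import robot
print(robot.hand_in())"
```

```text
the job is handed in; nothing more can be done
None
```

I pushed the roller up the ramp and over the crest at about 3 cm/s; it now lies still in the pocket, square to the stop and within about 2 mm of its seat, with the salt, spice and ramekin where they stood, the hand clear, and the job handed in at 17.6 s (no verdict was returned).

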